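# Reset the travel stop of a craft case's sliding lid

## Robot

A 6-joint arm with a two-finger parallel gripper is mounted at the origin on the work surface. World frame = base frame: x ahead of the robot, y to its left, z up, the work surface at z = 0. Lengths are in mm, angles in rad, forces in N, time in s.
With the tool pointing down it reaches from about 300 to 825 mm from the base axis. Payload 5.4 kg.
Tool frame: the origin (TCP) lies at the centre of the arm's flange, where the gripper is bolted on; the fingertips stand 190 mm ahead of it and the grasp point (between the pads) lies 171 mm ahead of it; z points along the fingers, y is the direction in which the jaws open and shut (so a half turn about z gives the same grasp; the last joint's range is limited). The gripper opens to 92 mm and grips with 3 to 60 N. Pads are 20 mm wide; open, the fingers measure 128 mm over their backs; the gripper's body (75 mm by 189 mm) begins 69 mm behind the grasp point.
Start: joints at [-1.424, 0.158, 1.597, -0, 1.386, -0.21], TCP at [200.811, -538.779, 404.701] pointing down, gripper open.
Joint ranges: [-2.91, 2.91], [-0.94, 2.29], [0.18, 2.7], [-1.29, 4.43], [0.17, 2.64], [-3, 3]. Speed limits (rad/s): [2.57, 2.57, 3.14, 3.14, 3.14, 3.14].

## Interface

Orientations are given as a unit quaternion [w, x, y, z].
In Python, from bench import manip gives the robot as it stands.
- The arm moves only by the tool arm_command, never from a script. Its argument "series" is a list of rows, each a list of 5 numbers: the shift along the tool's x, y, z scaled (see below), then the turn about the tool's z scaled (see below), then the closure, from -1 (fully open) to 1 (shut), so that 0 is half open. A call has 1 to 20 rows; each row is the pose to reach, as a shift and turn from the pose measured when the call began, along the tool's axes at that moment; what a row does not reach only later rows make up. The controller multiplies each number of a shift by 0.3 m and each number of a turn by pi/4 rad. A row lasts 1/10 s, in which the tool goes at most 50 mm and 8.59 degrees, less where a joint would pass 70% of its speed; a pose out of reach is approached as far as the arm can. A call with a number of a shift or a turn outside -1 to 1 is refused whole. A call with a gripper value outside its range is refused whole. The fingers move at their own pace and stop on an object; the grip force is fixed at half the most. Time passes only in rows, so rows that repeat a pose let the fingers close. It gives the time, the measured TCP pose, the force and the opening at its end, in the units of the state.
- manip.sense(): the state, without advancing time (a new reading comes with each control period).
- manip.get_image(name): name is "scene" or "side" or "wrist"; returns a dict with "color" (384x512x3 uint8, red, green, blue), "mtx" (3x3 intrinsics, pixels), "extrinsics" (4x4, takes a point from camera to world coordinates); the wrist camera has in their place "hand_eye" (4x4, takes a point from camera to tool coordinates, whose origin is the TCP and whose axes are the flange's). Camera axes: x right, y down, z forward; pixel columns grow to the right and rows downward; lengths in mm; the calibration is good to about 2 mm. A picture is of the moment at which its call begins: read the wrist's pose just before it. There is no depth.
- manip.sign_off(): hands the job in, once; it reports no verdict.
The state is a dict: "time": time; "qpos": joint angles; "dq": joint speeds; "joint_efforts": joint torques, N m; "tcp_pos": TCP position; "orientation": TCP orientation; "ft_force": force on the tool from outside, world axes, zero at the start; "torque": the same for the moment, N m; "grip_width": finger opening in mm.
Only numpy, scipy, OpenCV 4.12 (cv2) and the standard library are available. Lean on these libraries where they do the work, as an engineer would, in place of code of your own. Each camera call takes 0.05 s, during which the arm holds its last target. There are 200 camera calls.

## Task

Slide the lid of the wooden craft case along its track by its handle, so that it pushes the loose travel stop ahead until you feel the stop wedge in the tight spot of the track: snug, held a moment, but not forced. Then back the lid off to leave a finger's width, about 15 mm, between lid and stop, and let go. Move the stop with the lid only, and leave the things around the case where they are.

Things in the scene. Friction and masses are not known exactly. Their poses are not given: they have to be found in the camera images.
- case: Wooden craft case fixed to the table: 170 mm wide, 440 mm long, 90 mm high, open on top, holding paper rods. Origin at the centre of its underside; z up, y along its length. On its two long sides run lipped rails (tops 90 mm above the table, 118 mm free between the lips) in which the lid and the travel stop slide along the case's y axis.
- lid: Plywood sliding lid, 136 mm across, 140 mm along the track, 8 mm thick, in the rails of the case. It starts near the case's -y end and can slide some 175 to 195 mm from there towards the case's +y. About 2 N moves it. Origin at the centre of its underside, 72 mm above the table; axes as the case's.
- lid_handle (a point): Centre of the lid's handle, half-way up: an upright wooden block on the middle of the lid, 20 mm thick along the track (case y), 50 mm across it (case x), 50 mm high (80 to 130 mm above the table).
- lid_edge (a point): Middle of the lid's leading edge (its case +y edge), top side, 80 mm above the table.
- stop: The lid's travel stop: a loose wooden bar across the track ahead of the lid (case +y side), 136 mm across, 22 mm along the track, with a raised rib up to 92 mm above the table, in the same rails. About 1.5 N more moves it, pushed by the lid; it stays where it is left. Origin at the centre of its underside, 72 mm above the table; axes as the case's.
- track (a point): Middle of the case at rail height, 80 mm above the table. Towards case +y the rail channel narrows at an unseen place that differs each time: the stop has 35 to 145 mm to go to it. There resistance grows springily, 2 N per mm: 6 to 12 N between lid and stop wedges it well, over 18 N breaks it. It keeps moving while being wedged and springs back some mm when let off.
- stop_face (a point): Middle of the stop's near face (its case -y face, which the lid edge meets), top of the bar, 80 mm above the table. Gap between lid and stop = distance along case y from lid_edge to this point.
- gluejar: Small glue jar with white cap standing on the deck at the case's +y end, 40 mm across, 42 mm high, its foot 78 mm above the table. Bystander; origin at its foot.
- bowl: White glazed bowl, mouth up, 130 mm across, 65 mm high, loose on the table beside the case. Bystander; origin at its foot.
- mug: Blue glazed mug, 76 mm across, 85 mm high, loose on the table beside the case. Bystander; origin at its foot.
- spool: Dark wooden spool standing up, 36 mm across, 40 mm high, loose on the table beside the case. Bystander; origin at its foot.
- scissors: Black-handled steel scissors lying flat, about 170 mm long, loose on the table beside the case. Bystander; origin at its foot.
- tape: Cardboard tape ring lying flat, 90 mm across, 20 mm high, loose on the table beside the case. Bystander; origin at its foot.
- brush: Glue brush lying flat, 200 mm long, away from the case. Bystander; origin at its underside.

How it is judged (in metres and radians):
On the way:
1. the lid presses the stop into the tight spot with more than 5 N for 0.2 s (contact force between lid and stop above 5 N), for 0.2 s.
At the end, for the whole second after the job is handed in: The stop is still wedged in the tight spot (it bears on it with more than 0.3 N), the lid stands 8 to 22 mm back from the stop, and both are at rest (y of stop_face in the frame of lid_edge between 0.008 and 0.022 m and contact force between stop and case above 0.3 N and linear speed of each of lid, stop below 0.005 m/s); the robot touches nothing.
It fails at once if the stop is forced: more than 18 N between lid and stop (contact force between lid and stop above 18 N).
It fails at once if the robot touches the stop itself (more than 1 N) (contact force between any of the fingers, the arm and stop above 1 N).
It fails at once if a bystander is moved by more than 20 mm (distance of any of bowl, mug, spool, scissors, tape, gluejar, brush from where it was at the start of the episode above 0.02 m).
It also fails if it takes over 48 s, if anything falls off the work surface, if the arm or the gripper's body presses on something with over 40 N, if the wrist force passes 120 N, or if a joint passes its speed limit or range.

## Working session

There is one attempt and no reset: what is moved stays moved. The work goes in short steps, Python scripts to look and compute and a tool call to move; the robot and the scene stay as the last step left them, time stands still between calls to the robot, and variables do not carry over. Pictures are saved under pics/ and viewed, about 8 in all and at most 12, crops included, and the job is handed in when it is done.

Besides the shell and the picture viewer there is one more tool, called by a JSON object that holds its "api" and its "payload". arm_command: Moves the arm, as the interface text tells. Its arguments: {"type":"object","properties":{"series":{"type":"array"}},"required":["series"]}

```bash
mkdir -p pics
cat > h.py <<'E'
import numpy as np, cv2
from scipy.spatial.transform import Rotation as R
from bench import manip
def snap(n,f):
    s=manip.sense(); d=manip.get_image(n); cv2.imwrite(f'pics/{f}.png',d['color'][:,:,::-1])
    if 'extrinsics' in d: E=np.array(d['extrinsics'])
    else:
        T=np.eye(4); q=s['orientation']; T[:3,:3]=R.from_quat([q[1],q[2],q[3],q[0]]).as_matrix(); T[:3,3]=s['tcp_pos']; E=T@np.array(d['hand_eye'])
    np.savez(f'pics/{f}.npz',E=E,K=np.array(d['mtx'])); return E
def ray(f,u,v):
    z=np.load(f'pics/{f}.npz'); d=z['E'][:3,:3]@np.linalg.inv(z['K'])@[u,v,1.]; return z['E'][:3,3],d/np.linalg.norm(d)
def atz(f,u,v,h):
    o,d=ray(f,u,v); return o+d*(h-o[2])/d[2]
def tri(a,b):
    A=np.zeros((3,3));B=np.zeros(3)
    for f,u,v in (a,b):
        o,d=ray(f,u,v);P=np.eye(3)-np.outer(d,d);A+=P;B+=P@o
    return np.linalg.solve(A,B)
E
python3 - <<'E'
from h import *
for n in('scene','side','wrist'): print(n,snap(n,n+'0')[:3,3].round())
s=manip.sense();print(s)
a=[cv2.imread(f'pics/{n}0.png') for n in('scene','side')]
E
```

```text
scene [1179.  278.  905.]
side [320. 845. 917.]
wrist [ 280. -509.  384.]
{'time': 0.15, 'qpos': array([-1.42411056e+00,  1.58936282e-01,  1.59788825e+00,  2.58682497e-05,
        1.38621477e+00, -2.10073243e-01]), 'dq': array([ 1.12621489e-03, -1.40871301e-03, -5.04695255e-03, -4.50116979e-04,
       -1.09617883e-03,  7.62546692e-05]), 'joint_efforts': array([ 1.01824800e-03, -3.85915160e+01, -3.22433674e+01,  7.01146130e-02,
        3.51113314e-02, -9.07333651e-05]), 'tcp_pos': array([ 200.7805689 , -538.59366674,  403.95433253]), 'orientation': array([-7.22562161e-04,  9.84132682e-01,  1.77432635e-01,  3.56274476e-05]), 'ft_force': array([-0.00819001,  0.31136663, -0.82505038]), 'torque': array([ 0.06656319, -0.05206612, -0.00717266]), 'grip_width': 91.88143600038907}
```

View pics/scene0.png

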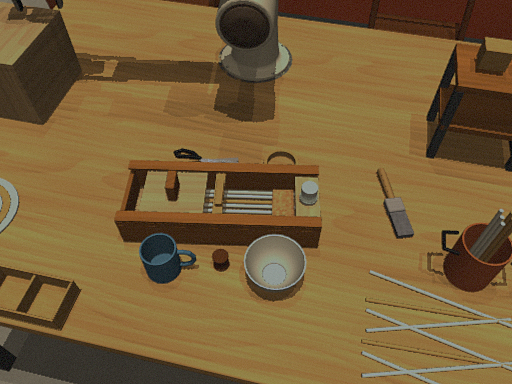

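View pics/side0.png

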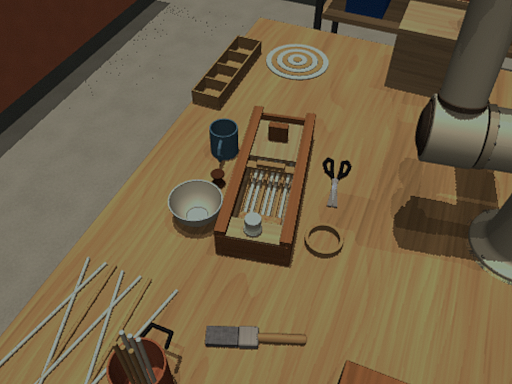

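The scene view shows the case centred near (220,205), with the handle near (172,184), the stop near (219,187) and the jar near (309,190). In the side view the handle is near (278,131) and the jar near (253,222). I'll enlarge both for exact pixels.

Run:
```python
import cv2,numpy as np
a=cv2.imread('pics/scene0.png')[145:255,105:335]; b=cv2.imread('pics/side0.png')[95:270,205:335]
a=cv2.resize(a,None,fx=3,fy=3,interpolation=2); cv2.imwrite('pics/ca.png',a)
b=cv2.resize(b,None,fx=3,fy=3,interpolation=2)
o=np.zeros((530,800,3),np.uint8); 
a=cv2.resize(cv2.imread('pics/scene0.png')[150:250,112:327],None,fx=2,fy=2,interpolation=2)
o[:200,:430]=a[:200,:430]; 
b=cv2.resize(cv2.imread('pics/side0.png')[100:265,210:330],None,fx=3,fy=3,interpolation=2)
o[:495,432:792]=b; cv2.imwrite('pics/c.png',o)
```

```text
(no output)
```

View pics/c.png

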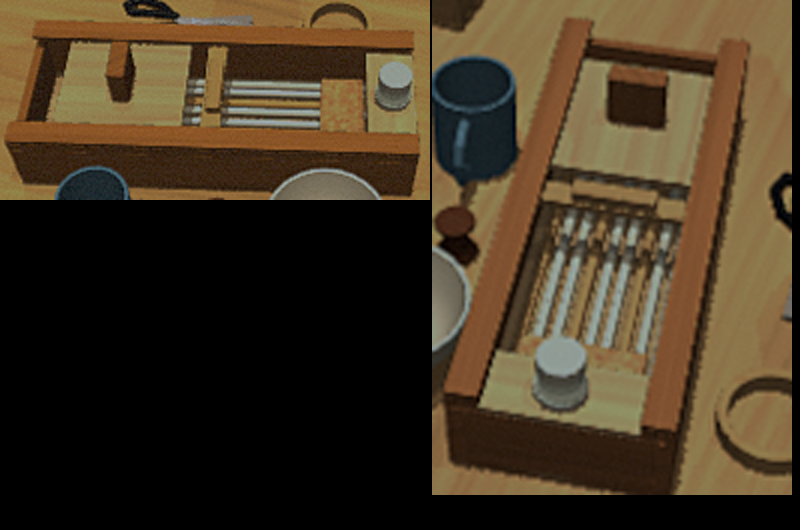

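Handle top at crop-left ≈(112..132, 42..75) and crop-right ≈(608..667, 66..84); the rail tops are clear in both views.

Run:
```python
from h import *
S=lambda u,v:('scene0',112+u/2-.25,150+v/2-.25)
D=lambda u,v:('side0',210+(u-432)/3-.33,100+v/3-.33)
c={'A':(S(36,22),D(747,42)),'B':(S(413,32),D(675,432)),'C':(S(6,140-14),D(570,18)),'Dd':(S(418,140),D(447,395))}
for k,(a,b) in c.items(): print(k,atz(*a,90).round(),atz(*b,90).round(),tri(a,b).round())
print('handle top',tri(S(119,42+0),D(635,75)).round(), [atz(*D(u,v),130).round() for u,v in((608,68),(665,68),(667,82),(608,82))])
print([atz(*S(u,v),130).round() for u,v in((112,42),(132,42),(106,74),(127,76))])
print('lid edge',[atz(*S(u,v),80).round() for u,v in((192,46),(184,124))],[atz(*D(u,v),80).round() for u,v in((553,170),(690,190))])
print('stop near',[atz(*S(u,v),92).round() for u,v in((209,46),(205,105),(225,46),(219,110))],[atz(*D(u,v),92).round() for u,v in((575,180),(657,190))])
```

```text
A [ 558. -168.   90.] [ 555. -170.   90.] [ 556. -170.   88.]
B [474. 262.  90.] [470. 262.  90.] [471. 261.  88.]
C [ 703. -142.   90.] [ 715. -139.   90.] [ 710. -135.   98.]
Dd [621. 289.  90.] [631. 295.  90.] [628. 293.  95.]
handle top [610. -36. 143.] [array([641., -42., 130.]), array([596., -61., 130.]), array([589., -45., 130.]), array([634., -25., 130.])]
[array([597., -54., 130.]), array([592., -33., 130.]), array([640., -46., 130.]), array([637., -23., 130.])]
lid edge [array([544.,  16.,  80.]), array([651.,  39.,  80.])] [array([655.,  42.,  80.]), array([542.,  19.,  80.])]
stop near [array([549.,  39.,  92.]), array([630.,  57.,  92.]), array([545.,  56.,  92.]), array([633.,  74.,  92.])] [array([629.,  57.,  92.]), array([564.,  42.,  92.])]
```

{"api": "arm_command", "payload": {"series": [[0.1,-0.06,0,0.05,-1],[0.2,-0.12,0,0.1,-1],[0.32,-0.18,0,0.15,-1],[0.44,-0.25,0,0.2,-1],[0.56,-0.32,0,0.207,-1],[0.68,-0.39,0,0.207,-1],[0.8,-0.46,0,0.207,-1],[0.9,-0.52,0,0.207,-1],[0.938,-0.538,0,0.207,-1],[0.938,-0.538,0,0.207,-1]]}}

```text
time: 1.15
tcp_pos: [408.7, -288.2, 404.1]
orientation: [-0.001, 0.995, 0.098, -0.0]
ft_force: [-0.6, -0.8, -0.5]
grip_width: 92.1
```

```bash
cat > go.py <<'E'
from h import *
def to(p,q=None):
    s=manip.sense(); q=s['orientation']; M=R.from_quat([q[1],q[2],q[3],q[0]]).as_matrix()
    print('t',s['time'],'tcp',s['tcp_pos'].round(1),'F',s['ft_force'].round(2),'w',round(s['grip_width'],1),'toolx',M[:,0].round(3),'tooly',M[:,1].round(3))
    print('scaled shift',(M.T@(np.array(p)-s['tcp_pos'])/300).round(4),'turn',round((np.arctan2(M[1,1],M[0,1])-np.arctan2(-.981,.193))/(np.pi/4),3))
E
python3 -c "
from go import *
to([616,-40,404])"
```

```text
t 1.15 tcp [ 408.7 -288.2  404.1] F [-0.59 -0.78 -0.45] w 92.1 toolx [ 0.981  0.196 -0.   ] tooly [ 0.196 -0.981 -0.002]
scaled shift [ 0.8395 -0.6763  0.0011] turn 0.003
```

{"api": "arm_command", "payload": {"series": [[0.06,-0.07,0,0,-1],[0.14,-0.16,0,0,-1],[0.22,-0.26,0,0,-1],[0.3,-0.36,0,0,-1],[0.38,-0.46,0,0,-1],[0.46,-0.56,0,0,-1],[0.55,-0.64,0,0,-1],[0.6,-0.676,0,0,-1],[0.6,-0.676,0,0,-1],[0.6,-0.676,0,0,-1]]}}

```text
time: 2.15
tcp_pos: [545.4, -55.6, 404.0]
orientation: [-0.001, 0.995, 0.098, -0.001]
ft_force: [-1.2, 1.1, 1.1]
grip_width: 92.0
```

Run:
```python
from go import *
snap('wrist','w1'); to([616,-40,404])
a=cv2.imread('pics/w1.png'); cv2.imwrite('pics/w1b.png',cv2.resize(a,(768,576),interpolation=2))
```

```text
t 2.2 tcp [545.2 -55.7 404.1] F [-0.39  0.42  0.01] w 92.0 toolx [ 0.981  0.194 -0.001] tooly [ 0.194 -0.981 -0.001]
scaled shift [ 0.2419 -0.0057  0.    ] turn 0.001
```

View pics/w1b.png

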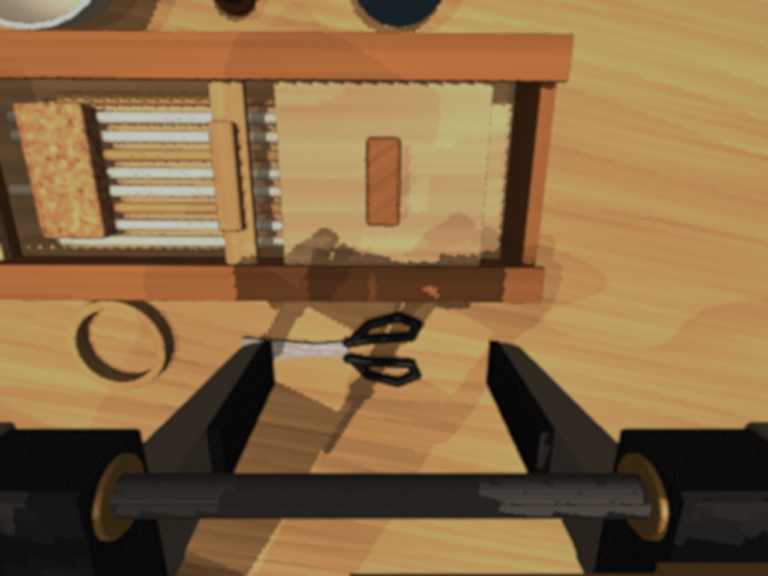

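The wrist view shows the handle top at (366–401, 137–226), the lid's leading edge at about u=279 and the stop's near face at about u=248 (enlarged ×1.5). The jaws line up with the track.

Run:
```python
from go import *
W=lambda u,v:('w1',u/1.5-.17,v/1.5-.17)
D=lambda u,v:('side0',210+(u-432)/3-.33,100+v/3-.33)
P=[atz(*W(u,v),130) for u,v in((366,137),(400,137),(401,226),(368,226))]
for p in P: print(p.round(1))
c=np.mean(P,0);print('c',c,'tri',tri(W(384,181.5),D(636,75)).round(1))
e=[atz(*W(u,v),80) for u,v in((274,85),(284,263))];f=[atz(*W(u,v),80) for u,v in((245,85),(255,263))]
print(e,f)
r=[atz(*W(u,v),90) for u,v in((0,80),(570,81),(0,265),(540,266))];print(r)
for a,b in((r[1],r[0]),(r[3],r[2])): d=b-a; print('raildir',d/np.linalg.norm(d))
to([c[0],c[1],284])
```

```text
[636.2 -29.1 130. ]
[639.8 -47.4 130. ]
[592.1 -58.1 130. ]
[588.4 -39.3 130. ]
c [614.14609765 -43.47426291 130.        ] tri [615.3 -43.3 129.9]
[array([656.97857213,  36.01423847,  80.        ]), array([542.75114886,  14.61729538,  80.        ])] [array([653.38396346,  54.10838218,  80.        ]), array([538.69565209,  34.97652718,  80.        ])]
[array([626.05694515, 198.82254728,  90.        ]), array([ 693.62324234, -144.16908687,   90.        ]), array([505.66225739, 205.91436311,  90.        ]), array([ 578.11356213, -161.43656411,   90.        ])]
raildir [-1.93276687e-01  9.81144292e-01  1.62603371e-16]
raildir [-0.19349893  0.98110049  0.        ]
t 2.2 tcp [545.2 -55.7 404.1] F [-0.39  0.42  0.01] w 92.0 toolx [ 0.981  0.194 -0.001] tooly [ 0.194 -0.981 -0.001]
scaled shift [0.234 0.005 0.4  ] turn 0.001
```

{"api": "arm_command", "payload": {"series": [[0.1,0.005,0,0,-1],[0.2,0.005,0,0,-1],[0.234,0.005,0.05,0,-1],[0.234,0.005,0.14,0,-1],[0.234,0.005,0.22,0,-1],[0.234,0.005,0.3,0,-1],[0.234,0.005,0.36,0,-1],[0.234,0.005,0.4,0,-1],[0.234,0.005,0.4,0,-1],[0.234,0.005,0.4,0,-1]]}}

```text
time: 3.2
tcp_pos: [614.2, -44.3, 284.8]
orientation: [-0.0, 0.995, 0.097, -0.0]
ft_force: [0.3, 0.7, -0.6]
grip_width: 91.8
```

{"api": "arm_command", "payload": {"series": [[0,0,0,0,-0.6],[0,0,0,0,-0.2],[0,0,0,0,0.2],[0,0,0,0,0.5],[0,0,0,0,1],[0,0,0,0,1],[0,0,0,0,1],[0,0,0,0,1],[0,0,0,0,1],[0,0,0,0,1]]}}

```text
time: 4.2
tcp_pos: [614.2, -44.2, 284.7]
orientation: [-0.0, 0.995, 0.097, -0.0]
ft_force: [0.6, 1.0, -0.0]
grip_width: 19.9
```

```bash
python3 -c "
from go import *
to([614.1-.1935*20,-43.5+.981*20,284])"
```

```text
t 4.2 tcp [614.2 -44.2 284.7] F [ 0.58  1.02 -0.04] w 19.9 toolx [ 0.981  0.193 -0.   ] tooly [ 0.193 -0.981 -0.001]
scaled shift [-0.     -0.069   0.0025] turn -0.0
```

{"api": "arm_command", "payload": {"series": [[0,-0.01,0,0,1],[0,-0.02,0,0,1],[0,-0.03,0,0,1],[0,-0.04,0,0,1]]}}

```text
time: 4.6
tcp_pos: [611.9, -32.2, 284.8]
orientation: [-0.0, 0.995, 0.097, -0.0]
ft_force: [0.6, -1.4, -1.1]
grip_width: 19.5
```

{"api": "arm_command", "payload": {"series": [[0,-0.01,0,0,1],[0,-0.02,0,0,1],[0,-0.03,0,0,1],[0,-0.04,0,0,1],[0,-0.05,0,0,1],[0,-0.06,0,0,1],[0,-0.07,0,0,1],[0,-0.08,0,0,1],[0,-0.09,0,0,1],[0,-0.1,0,0,1],[0,-0.11,0,0,1]]}}

```text
time: 5.7
tcp_pos: [605.5, 0.4, 284.7]
orientation: [-0.0, 0.995, 0.097, -0.0]
ft_force: [3.7, -3.5, -3.4]
grip_width: 19.7
```

```bash
cat > f.py <<'E'
from go import *
s=manip.sense(); d=np.array([-.1935,.981,0]); x=np.array([.981,.1935,0])
print('t',s['time'],'along',round(float((s['tcp_pos']-[614.2,-44.2,284.7])@d),2),'lat',round(float((s['tcp_pos']-[614.2,-44.2,284.7])@x),2),'Fy',round(float(-s['ft_force']@d),2),s['ft_force'].round(1),round(s['grip_width'],1))
E
python3 f.py
```

```text
t 5.7 along 45.44 lat 0.13 Fy 4.12 [ 3.7 -3.5 -3.4] 19.7
```

{"api": "arm_command", "payload": {"series": [[0,-0.007,0,0,1],[0,-0.014,0,0,1],[0,-0.02,0,0,1]]}}

```text
time: 6.0
tcp_pos: [604.4, 6.5, 284.8]
orientation: [-0.0, 0.995, 0.097, -0.0]
ft_force: [2.9, -3.2, -2.5]
grip_width: 19.7
```

{"api": "arm_command", "payload": {"series": [[0,-0.006,0,0,1],[0,-0.012,0,0,1],[0,-0.017,0,0,1]]}}

```text
time: 6.3
tcp_pos: [603.4, 11.6, 284.7]
orientation: [-0.0, 0.995, 0.097, 0.0]
ft_force: [2.3, -3.4, -2.8]
grip_width: 19.6
```

{"api": "arm_command", "payload": {"series": [[0,-0.006,0,0,1],[0,-0.012,0,0,1],[0,-0.017,0,0,1]]}}

```text
time: 6.6
tcp_pos: [602.4, 16.8, 284.8]
orientation: [-0.0, 0.995, 0.097, 0.0]
ft_force: [3.2, -2.6, -2.8]
grip_width: 19.8
```

{"api": "arm_command", "payload": {"series": [[0,-0.006,0,0,1],[0,-0.012,0,0,1],[0,-0.017,0,0,1]]}}

```text
time: 6.9
tcp_pos: [601.4, 21.9, 284.7]
orientation: [-0.0, 0.995, 0.097, 0.0]
ft_force: [2.7, -3.1, -3.5]
grip_width: 19.7
```

{"api": "arm_command", "payload": {"series": [[0,-0.006,0,0,1],[0,-0.012,0,0,1],[0,-0.017,0,0,1]]}}

```text
time: 7.2
tcp_pos: [600.4, 27.1, 284.8]
orientation: [-0.0, 0.995, 0.097, 0.0]
ft_force: [2.3, -3.0, -2.6]
grip_width: 19.8
```

{"api": "arm_command", "payload": {"series": [[0,-0.006,0,0,1],[0,-0.012,0,0,1],[0,-0.017,0,0,1]]}}

```text
time: 7.5
tcp_pos: [599.4, 32.3, 284.8]
orientation: [-0.0, 0.995, 0.097, 0.0]
ft_force: [2.9, -3.6, -2.0]
grip_width: 20.2
```

{"api": "arm_command", "payload": {"series": [[0,-0.006,0,0,1],[0,-0.012,0,0,1],[0,-0.017,0,0,1]]}}

```text
time: 7.8
tcp_pos: [598.3, 37.5, 284.8]
orientation: [-0.0, 0.995, 0.097, 0.0]
ft_force: [3.4, -3.7, -3.2]
grip_width: 20.2
```

{"api": "arm_command", "payload": {"series": [[0,-0.006,0,0,1],[0,-0.012,0,0,1],[0,-0.017,0,0,1]]}}

```text
time: 8.1
tcp_pos: [597.3, 42.7, 284.7]
orientation: [-0.0, 0.995, 0.097, 0.0]
ft_force: [3.9, -2.9, -3.5]
grip_width: 19.6
```

{"api": "arm_command", "payload": {"series": [[0,-0.006,0,0,1],[0,-0.012,0,0,1],[0,-0.017,0,0,1]]}}

```text
time: 8.4
tcp_pos: [596.3, 47.8, 284.8]
orientation: [-0.0, 0.995, 0.097, 0.0]
ft_force: [4.1, -3.0, -2.9]
grip_width: 20.0
```

{"api": "arm_command", "payload": {"series": [[0,-0.006,0,0,1],[0,-0.012,0,0,1],[0,-0.017,0,0,1]]}}

```text
time: 8.7
tcp_pos: [595.3, 53.0, 284.7]
orientation: [-0.0, 0.995, 0.097, 0.0]
ft_force: [4.0, -2.6, -3.0]
grip_width: 20.0
```

{"api": "arm_command", "payload": {"series": [[0,-0.006,0,0,1],[0,-0.012,0,0,1],[0,-0.017,0,0,1]]}}

```text
time: 9.0
tcp_pos: [594.3, 58.1, 284.8]
orientation: [-0.0, 0.995, 0.097, 0.0]
ft_force: [3.8, -2.6, -3.6]
grip_width: 20.0
```

{"api": "arm_command", "payload": {"series": [[0,-0.006,0,0,1],[0,-0.012,0,0,1],[0,-0.017,0,0,1]]}}

```text
time: 9.3
tcp_pos: [593.3, 63.3, 284.8]
orientation: [-0.0, 0.995, 0.097, 0.0]
ft_force: [4.5, -2.5, -3.6]
grip_width: 19.9
```

{"api": "arm_command", "payload": {"series": [[0,-0.006,0,0,1],[0,-0.012,0,0,1],[0,-0.017,0,0,1]]}}

```text
time: 9.6
tcp_pos: [592.4, 68.0, 284.8]
orientation: [0.0, 0.995, 0.097, 0.0]
ft_force: [4.5, -6.7, -4.4]
grip_width: 19.5
```

{"api": "arm_command", "payload": {"series": [[0,-0.003,0,0,1],[0,-0.006,0,0,1],[0,-0.006,0,0,1]]}}

```text
time: 9.9
tcp_pos: [592.2, 69.1, 284.8]
orientation: [0.001, 0.995, 0.097, 0.0]
ft_force: [4.6, -7.4, -3.8]
grip_width: 19.8
```

```bash
python3 f.py
```

```text
t 9.9 along 115.39 lat 0.33 Fy 8.17 [ 4.6 -7.4 -3.8] 19.8
```

{"api": "arm_command", "payload": {"series": [[0,-0.003,0,0,1],[0,-0.006,0,0,1],[0,-0.007,0,0,1],[0,-0.007,0,0,1]]}}

```text
time: 10.3
tcp_pos: [592.0, 70.1, 284.8]
orientation: [0.002, 0.995, 0.097, 0.001]
ft_force: [5.1, -9.4, -4.0]
grip_width: 19.9
```

```bash
python3 f.py
```

```text
t 10.3 along 116.44 lat 0.32 Fy 10.2 [ 5.1 -9.4 -4. ] 19.9
```

{"api": "arm_command", "payload": {"series": [[0,-0.003,0,0,1],[0,-0.006,0,0,1],[0,-0.006,0,0,1],[0,-0.006,0,0,1],[0,-0.006,0,0,1]]}}

```text
time: 10.8
tcp_pos: [591.9, 70.8, 284.8]
orientation: [0.003, 0.995, 0.096, 0.001]
ft_force: [5.7, -9.4, -4.4]
grip_width: 19.7
```

```bash
python3 f.py
```

```text
t 10.8 along 117.17 lat 0.34 Fy 10.31 [ 5.7 -9.4 -4.4] 19.7
```

{"api": "arm_command", "payload": {"series": [[0,0.006,0,0,1],[0,0.013,0,0,1],[0,0.02,0,0,1],[0,0.028,0,0,1],[0,0.036,0,0,1],[0,0.044,0,0,1],[0,0.052,0,0,1],[0,0.06,0,0,1],[0,0.062,0,0,1],[0,0.062,0,0,1]]}}

```text
time: 11.8
tcp_pos: [595.4, 52.3, 284.8]
orientation: [0.003, 0.995, 0.096, 0.001]
ft_force: [4.1, 1.3, -3.6]
grip_width: 19.8
```

Run:
```python
import f
from h import *
snap('side','s2');snap('scene','s3')
a=cv2.resize(cv2.imread('pics/side0.png')[100:265,210:330],None,fx=3,fy=3,interpolation=2)
b=cv2.resize(cv2.imread('pics/s2.png')[100:265,210:330],None,fx=3,fy=3,interpolation=2)
cv2.imwrite('pics/d.png',b)
```

```text
t 11.8 along 98.35 lat 0.26 Fy -0.44 [ 4.1  1.3 -3.6] 19.8
```

View pics/d.png

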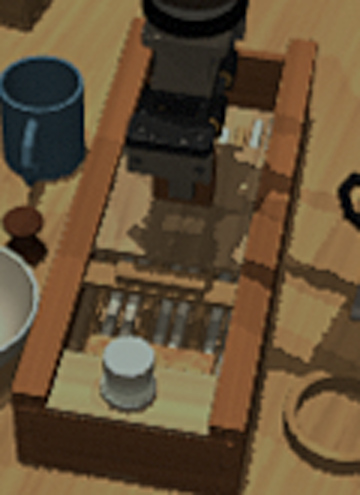

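The picture shows the lid backed off with the stop ahead of it near (160,270), but the gripper's shadow hides the gap. I'll let go, lift, and look from the wrist camera.

{"api": "arm_command", "payload": {"series": [[0,0,0,0,0.4],[0,0,0,0,0.2],[0,0,0,0,0],[0,0,0,0,0],[0,0,0,0,0],[0,0,0,0,0],[0,0,-0.05,0,0],[0,0,-0.12,0,0],[0,0,-0.22,0,0],[0,0,-0.3,0,0],[0,0,-0.37,0,0],[0,0,-0.4,0,0],[-0.08,0,-0.4,0,0],[-0.16,0,-0.4,0,0],[-0.22,0,-0.4,0,0],[-0.24,0,-0.4,0,0],[-0.24,0,-0.4,0,0]]}}

```text
time: 13.6
tcp_pos: [524.2, 39.3, 404.8]
orientation: [0.003, 0.995, 0.096, 0.001]
ft_force: [0.3, 0.1, 0.5]
grip_width: 45.9
```

Run:
```python
import f
from h import *
snap('wrist','w2')
a=cv2.imread('pics/w2.png'); cv2.imwrite('pics/w2b.png',cv2.resize(a,(768,576),interpolation=2))
```

```text
t 13.6 along 99.33 lat -72.11 Fy -0.03 [0.3 0.1 0.5] 45.9
```

View pics/w2b.png

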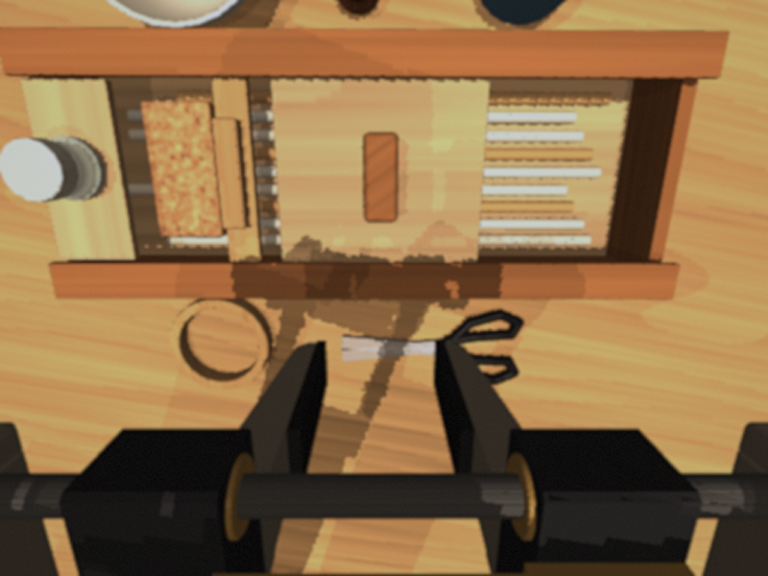

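The lid's leading edge runs (271,80)–(281,262) and the stop's near face (248,80)–(260,262). The jar, tape and scissors look in place.

Run:
```python
from h import *
d=np.array([-.1935,.981,0])
for n,L in(('w1',((274,85),(284,263),(245,85),(255,263))),('w2',((271,80),(281,262),(248,80),(260,262)))):
    p=[atz(n,u/1.5-.17,v/1.5-.17,80)@d for u,v in L]; print(n,np.round(p,1),p[2]-p[0],p[3]-p[1])
# subpixel profile across gap on clear rows
for n in('w1','w2'):
    g=cv2.imread(f'pics/{n}.png').astype(float).sum(2)/3
    for v in (60,66,93,166): print(n,v,g[v,158:192].astype(int))
m=[('jar','s3',None)]
a=cv2.imread('pics/scene0.png').astype(int);b=cv2.imread('pics/s3.png').astype(int)
```

```text
w1 [-91.8 -90.7 -73.3 -69.9] 18.445911756781157 20.75714502406359
w2 [ 4.3  6.1 18.9 21.1] 14.58078541688337 15.003094212865395
w1 60 [140 139 132 110  69  48  55  63  65  66  65  66  64  64  65  65  65  65
  65  66  65  65  64  70  91 123 144 150 149 148 149 148 149 150]
w1 66 [141 141 137 126  96  62  59  75  78  73  65  63  63  62  62  62  63  62
  63  65  72  83  85  79  86 117 146 155 154 154 155 154 154 154]
w1 93 [ 76 108 127 136 138 130 101  67  76  99  99  87  82  82  81  83  82  82
  91 114 140 151 156 158 157 155 146 141 147 153 153 153 153 153]
w1 166 [142 141 141 143 144 146 147 148 149 149 148 138 110  70  50  56  58  59
  58  58  59  59  60  59  62  64  61  63  62  62  76 112 143 153]
w2 60 [149 149 148 148 147 134 101  63  53  60  64  66  64  66  64  64  65  65
  63  64  64  70  96 132 153 159 158 159 159 159 159 159 159 159]
w2 66 [148 149 149 149 147 142 116  75  56  67  70  64  60  59  60  59  60  59
  60  66  87 101 110 129 154 162 161 160 159 160 160 159 160 161]
w2 93 [ 92  56  57  96 133 148 150 145 123  81  60  75  85  84  79  77  74  74
  74  73  79  96 115 122 127 144 159 165 164 163 164 165 163 164]
w2 166 [158 158 156 156 155 155 155 157 159 159 159 160 159 151 128  84  55  62
  67  68  66  67  66  67  67  67  66  65  69  95 130 155 161 157]
```

```bash
python3 -c "
from bench import manip
print(manip.sign_off())"
```

```text
the job is handed in; nothing more can be done
None
```

I slid the lid by its handle until it pushed the stop into the tight spot, backed it off, let go, and handed the job in at about 13.7 s.

- **Wedging:** with the stop moving freely, the force along the track was about 3–4 N. At the tight spot it rose to about 10.3 N. Taking off about 2 N for the lid's own friction leaves about 8 N between lid and stop. I held it above about 6 N for roughly 0.9 s.
- **Gap:** the last wrist picture puts the gap between lid and stop at 14.6 mm on one side and 15.0 mm on the other.
- **Surroundings:** the jar, tape and scissors looked in place in the last wrist picture, with only the edges of the bowl, mug and spool in view. I didn't check any of them by measurement, or look at the brush again. The fingers were clear and open.
- **Not confirmed:** I inferred that the stop is still wedged after springing back about 4 mm; I didn't measure it directly. The lid moved about 2 mm less in the pictures than the arm did, which is about as close as the pictures can measure.

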